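# Sort the carver's table into its trays

## Task

Tidy the carver's worktable: put the two pigment jars (rust-brown and indigo) upright in the white porcelain tray, the two metal desk weights (bronze and iron) flat in the red lacquered tray, and the boxwood burnishing spoon flat in the pale wooden tray. Every piece must rest on its tray's floor, not on a wall or on another piece; set things down gently without dropping or tipping them over, and leave the porcelain brush rest where it is.

Things in the scene. Friction and masses are not known exactly. Their poses are not given: they have to be found in the camera images.
- rust_jar: Rust-brown glazed clay jar with a closed lid that does not come off, with a cream line below the lid; round, 46 mm in diameter between 6 and 38 mm height, 56 mm high with its lid knob, about 120 g. Origin at the centre of its underside, z up along its axis.
- indigo_jar: Indigo-blue glazed clay jar with a closed lid that does not come off, with a cream line below the lid; round, 46 mm in diameter between 6 and 38 mm height, 56 mm high with its lid knob, about 120 g. Origin at the centre of its underside, z up along its axis.
- bronze_weight: Dull olive-brown bronze desk weight, a square bar 80 x 22 x 22 mm with two thin paler bands, lying flat, about 0.3 kg. Origin at the centre of its underside, x along its length, z up.
- iron_weight: Near-black iron desk weight, a square bar 80 x 22 x 22 mm with two thin paler bands, lying flat, about 0.3 kg. Origin at the centre of its underside, x along its length, z up.
- spoon: Pale yellow boxwood burnishing spoon lying flat, 110 mm long, about 35 g: a straight handle 14 mm wide and 14 mm high from x = -55 to +15 mm, and a round head 40 mm in diameter, 16 mm high, centred at x = +35 mm. Origin on the underside at the middle of its length (on the handle, close to the balance point at about x = +13 mm), x along its length towards the head, z up.
- brush_rest: White porcelain brush rest, a bar 70 x 28 mm with four round ridges, 19 mm high, loose among the things; to be left where it is. Origin at the centre of its underside, x along its length.
- white_tray: White porcelain tray, fixed, 130 x 170 mm outside (its own x and y), 20 mm high, walls and floor 5 mm thick, so 120 x 160 mm inside. Origin at the centre of its underside; the inner floor is 5 mm above it and the rim 20 mm; z up. For the pigment jars.
- red_tray: Red lacquered tray, fixed, 130 x 170 mm outside (its own x and y), 20 mm high, walls and floor 5 mm thick, so 120 x 160 mm inside. Origin at the centre of its underside; the inner floor is 5 mm above it and the rim 20 mm; z up. For the metal weights.
- pale_tray: Pale yellow wooden tray, fixed, 130 x 170 mm outside (its own x and y), 20 mm high, walls and floor 5 mm thick, so 120 x 160 mm inside. Origin at the centre of its underside; the inner floor is 5 mm above it and the rim 20 mm; z up. For the burnishing spoon.

How it is judged:
By the outcome, as a careful person would: the job done as asked, in the order asked, and still so for the second after the job is handed in, with the robot touching nothing.
It also fails if it takes over 120 s, if anything falls off the work surface, if the arm or the gripper's body presses on something with over 40 N, if the wrist force passes 120 N, or if a joint passes its speed limit or range.

## Robot

A 6-joint arm with a two-finger parallel gripper is mounted at the origin on the work surface. World frame = base frame: x ahead of the robot, y to its left, z up, the work surface at z = 0. Lengths are in m, angles in degrees, forces in N, time in s.
With the tool pointing down it reaches from about 0.4 to 0.825 m from the base axis. Payload 7 kg.
Tool frame: the origin (TCP) lies at the very end of the fingers, on their centre line; the grasp point (between the pads) lies 19 mm behind it (ctrl.tcp_to_grasp is the distance from the TCP to the grasp point, in m); z points along the fingers, y is the direction in which the jaws open and shut (so a half turn about z gives the same grasp; the last joint's range is limited). The gripper opens to 88 mm and grips with 3 to 60 N. Pads are 19 mm wide; open, the fingers measure 130 mm over their backs; the gripper's body (78 mm by 193 mm) begins 47 mm behind the grasp point.
Start: joints at [16.507, 20.546, 0.682, 0, -70.136, -16.507], TCP at [0.675, -0, 0.227] pointing down, gripper open.
Joint ranges: [-176.03, 176.03], [-82.01, 121.73], [-58.28, 71.71], [-173.87, 95.51], [-174.79, -0.11], [-173.66, 173.66]. Speed limits (degrees/s): [136.94, 136.94, 172.46, 180, 180, 180].

## Interface

Orientations are given as [roll, pitch, yaw] about the fixed x, y, z axes, in that order (R = Rz(yaw) Ry(pitch) Rx(roll)).
In Python, from plant import ctrl gives the robot as it stands.
- The arm moves only by the tool jog_arm, never from a script. Its argument "commands" is a list of rows, each an object of numbers: "x", "y", "z": the shift along the tool's x, y, z in cm; "roll": the turn about the tool's z in rad. In form: [{"x": .., "y": .., "z": .., "roll": ..}, ...]. A call has 1 to 12 rows; each row shifts and turns the commanded pose from where the row before left it, along the tool's axes as they then stand; what a row does not reach is not made up. A row lasts 1/10 s, in which the tool goes at most 50 mm and 8.59 degrees, less where a joint would pass 70% of its speed; a pose out of reach is approached as far as the arm can. A call is refused whole if a number of a shift passes 5 or a number of a turn 0.15, either way. A call with a gripper value outside its range is refused whole. "gripper" is the finger opening in cm, from 0 to 8.76, set as the call begins (left out, the last holds). The fingers move at their own pace and stop on an object; the grip force is fixed at half the most. Time passes only in rows, so rows that do not move let the fingers close. It gives the time, the measured TCP pose, the force and the opening at its end, in the units of the state.
- ctrl.get_obs(): the state, without advancing time (a new reading comes with each control period).
- ctrl.snapshot(name): name is "scene" or "side" or "wrist"; returns a dict with "image" (400x640x3 uint8, red, green, blue), "mtx" (3x3 intrinsics, pixels), "position" and "orientation" of the camera in the world; the wrist camera has in their place "hand_eye" (4x4, takes a point from camera to tool coordinates, whose origin is the TCP and whose axes are the flange's). Camera axes: x right, y up, looking along -z (the intrinsics and any distortion apply to the point x, -y, -z); pixel columns grow to the right and rows downward; lengths in m; the calibration is good to about 2 mm. The wrist camera is an equidistant fisheye: a pixel r from the principal point sees the ray r / f radians off the axis. A picture is of the moment at which its call begins: read the wrist's pose just before it. There is no depth.
- ctrl.close_job(): hands the job in, once; it reports no verdict.
Trained networks look in the newest picture that a camera, given by its name, has taken for a name from the list of things; names that differ only in an ending like _2 or _b are one class to them, and where a whole thing is asked for, a point or a joint stands for the part that bears it (a point fixed in the world has none). Each returns a list of dicts, best first, with "confidence" (0 to 1); they miss things now and then, are a little off and sometimes report something else, mostly with a low value. They report only what shows in the picture. A call takes as long as a camera call.
- ctrl.search_frame(camera, query): "position" ([column, row] as shares, 0 to 1, of the picture: columns of its width, rows of its height, amid what is visible of it).
- ctrl.regions_of(camera, query): "mask" (400x640 bool, what is visible of it) and "position" ([column, row] as shares, 0 to 1, of the picture: columns of its width, rows of its height, amid what is visible of it).
The state is a dict: "clock": time; "joint_pos": joint angles; "qvel": joint speeds; "tau": joint torques, N m; "tool_pos": TCP position; "orientation": TCP orientation; "force": force on the tool from outside, world axes, zero at the start; "moment": the same for the moment, N m; "opening": finger opening in m.
Only numpy, scipy, OpenCV 4.12 (cv2) and the standard library are available. Lean on these libraries where they do the work, as an engineer would, in place of code of your own. Each camera call takes 0.05 s, during which the arm holds its last target.

## Working session

There is one attempt and no reset: what is moved stays moved. The work goes in short steps, Python scripts to look and compute and a tool call to move; the robot and the scene stay as the last step left them, time stands still between calls to the robot, and variables do not carry over. Pictures are saved under pics/ and viewed, and the job is handed in when it is done.

Besides the shell and the picture viewer there is one more tool, called as name(argument=value, ...), one argument or row to a line, values as JSON. jog_arm: Moves the arm, as the interface text tells. Its arguments: {"type":"object","properties":{"commands":{"type":"array"},"gripper":{"type":"number"}},"required":["commands"]}

```bash
mkdir -p pics; ls; python3 - <<'E'
from plant import ctrl
import cv2
o=ctrl.get_obs(); print(o)
for n in ["scene","side","wrist"]:
    s=ctrl.snapshot(n); cv2.imwrite(f"pics/{n}0.png",s["image"][:,:,::-1])
    print(n,{k:v for k,v in s.items() if k!="image"})
E
```

```text
pics
{'clock': 0.0, 'joint_pos': array([ 1.65079559e+01,  2.05912771e+01,  6.34045329e-01, -1.91771948e-02,
       -7.01372030e+01, -1.65076732e+01]), 'qvel': array([ 0.02863233,  0.05116606, -0.04764117, -0.06231036, -0.00708256,
       -0.03199058]), 'tau': array([-8.00930356e-04, -5.82726967e+01,  2.93058443e+01,  6.99745238e+00,
        6.93249181e-03, -2.06530804e-04]), 'tool_pos': array([ 6.74506143e-01, -2.19950954e-05,  2.25629515e-01]), 'orientation': array([ 1.79904335e+02, -9.55073918e-03, -9.00062399e+01]), 'force': array([ 0.47486872, -0.15945498,  0.13512845]), 'moment': array([0.00241561, 0.04540663, 0.01414163]), 'opening': 0.08797742380322893}
scene {'mtx': array([[502.34131745,   0.        , 325.26000983],
       [  0.        , 502.34131745, 196.71653983],
       [  0.        ,   0.        ,   1.        ]]), 'position': array([ 1.35464402, -0.1888896 ,  0.78508087]), 'orientation': array([48.69174949,  0.54111382, 77.2606295 ])}
side {'mtx': array([[404.40003632,   0.        , 318.77116732],
       [  0.        , 404.40003632, 196.77022533],
       [  0.        ,   0.        ,   1.        ]]), 'position': array([ 0.24731827, -0.68033696,  0.80746316]), 'orientation': array([ 42.28812696,  -0.21820384, -20.76383767])}
wrist {'mtx': array([[309.70691629,   0.        , 320.80847029],
       [  0.        , 309.70691629, 199.68397557],
       [  0.        ,   0.        ,   1.        ]]), 'hand_eye': array([[ 3.35412595e-04,  9.52314330e-01,  3.05118508e-01,
         8.37403644e-02],
       [ 9.99999923e-01, -2.56857824e-04, -2.97599720e-04,
         3.57590365e-04],
       [-2.05036402e-04,  3.05118584e-01, -9.52314343e-01,
        -1.58127893e-01],
       [ 0.00000000e+00,  0.00000000e+00,  0.00000000e+00,
         1.00000000e+00]])}
```

View pics/scene0.png

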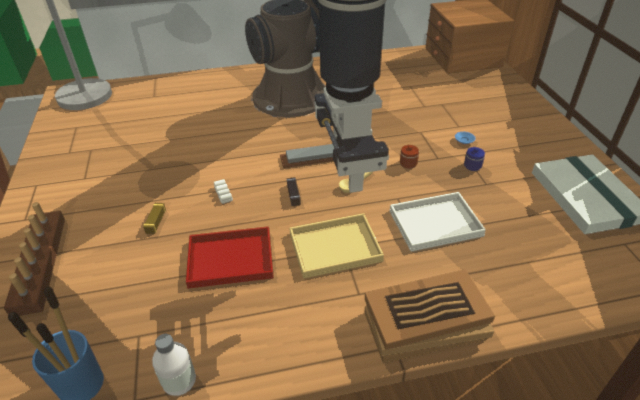

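View pics/side0.png

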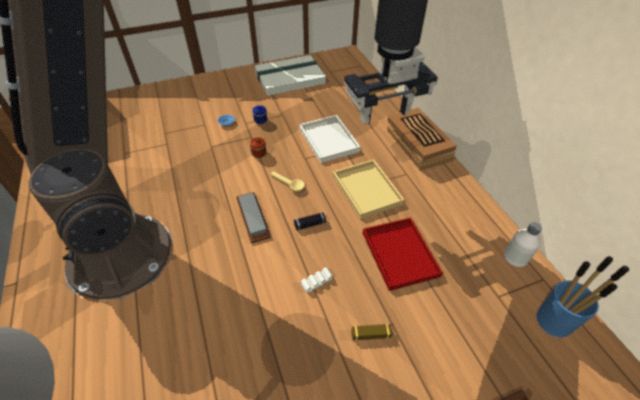

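View pics/wrist0.png

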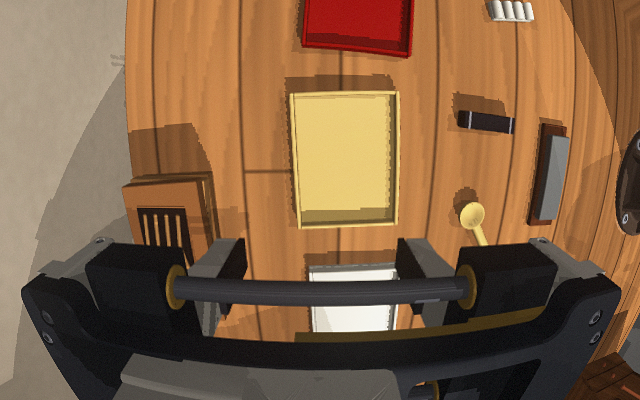

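```bash
cat > h.py <<'E'
import numpy as np, cv2
from scipy.spatial.transform import Rotation as R
from scipy.optimize import minimize
from plant import ctrl
W,H=640,400
def rot(o): return R.from_euler('xyz',o,degrees=True).as_matrix()
def cam(name):
    o=ctrl.get_obs(); s=ctrl.snapshot(name)
    if name=="wrist":
        T=np.eye(4);T[:3,:3]=rot(o["orientation"]);T[:3,3]=o["tool_pos"]
        M=T@s["hand_eye"]; Rc=M[:3,:3];p=M[:3,3]
    else: Rc=rot(s["orientation"]);p=s["position"]
    return dict(name=name,img=s["image"],K=s["mtx"],R=Rc,p=p)
def proj(c,P):
    q=(np.atleast_2d(P)-c["p"])@c["R"]; q=q*[1,-1,-1]
    K=c["K"]
    if c["name"]=="wrist":
        r=np.hypot(q[:,0],q[:,1]);th=np.arctan2(r,q[:,2]); k=th/np.maximum(r,1e-9)
        return np.c_[K[0,0]*q[:,0]*k+K[0,2],K[1,1]*q[:,1]*k+K[1,2]]
    return np.c_[K[0,0]*q[:,0]/q[:,2]+K[0,2],K[1,1]*q[:,1]/q[:,2]+K[1,2]]
def ray(c,uv,z):
    K=c["K"];a=np.array([(uv[0]-K[0,2])/K[0,0],(uv[1]-K[1,2])/K[1,1]])
    if c["name"]=="wrist":
        th=np.hypot(*a); d=np.r_[a/max(th,1e-9)*np.sin(th),np.cos(th)]
    else: d=np.r_[a,1]
    d=c["R"]@(d*[1,-1,-1]); return c["p"]+d*(z-c["p"][2])/d[2]
def circ(r,z,cx=0): 
    t=np.linspace(0,2*np.pi,24,endpoint=False); return np.c_[cx+r*np.cos(t),r*np.sin(t),0*t+z]
def box(l,w,h,cx=0): return np.array([[cx+i*l/2,j*w/2,k] for i in(-1,1) for j in(-1,1) for k in(0,h)])
M={}
jar=[np.vstack([circ(.020,0),circ(.023,.006),circ(.023,.038),circ(.018,.046),circ(.006,.056)])]
for n in("rust_jar","indigo_jar"):M[n]=jar
for n in("bronze_weight","iron_weight"):M[n]=[box(.08,.022,.022)]
M["spoon"]=[box(.07,.014,.014,-.02),np.vstack([circ(.02,0,.035),circ(.02,.016,.035)])]
M["brush_rest"]=[box(.07,.028,.019)]
for n in("white_tray","red_tray","pale_tray"):M[n]=[box(.13,.17,.02)]
S=4
def render(c,n,x,y,yaw,z=0):
    m=np.zeros((H,W),np.uint8)
    ca,sa=np.cos(yaw),np.sin(yaw);Rz=np.array([[ca,-sa,0],[sa,ca,0],[0,0,1]])
    for part in M[n]:
        uv=proj(c,part@Rz.T+[x,y,z]); h=cv2.convexHull((uv*16).round().astype(np.int32))
        cv2.fillConvexPoly(m,h,255,cv2.LINE_AA,4)
    return m/255.
def iou(c,m,n,x,y,yaw,z=0):
    r=render(c,n,x,y,yaw,z); return np.minimum(r,m).sum()/np.maximum(np.maximum(r,m).sum(),1)
def fit(n,obs,z=0,x0=None,wide=True):
    # obs: list of (cam, mask)
    if x0 is None:
        c,m=obs[0];v,u=np.nonzero(m);x0=ray(c,(u.mean(),v.mean()),z+.01)[:2]
    yaws=[0] if "jar" in n else np.radians(np.arange(0,360 if n=="spoon" else 180,15))
    if "tray" in n: yaws=np.radians([-20,-10,0,10,20])
    f=lambda p:1-np.mean([iou(c,m,n,p[0],p[1],p[2]/5,z) for c,m in obs])
    cand=sorted((f([x0[0],x0[1],5*y]),y) for y in yaws)[:3]
    best=None
    for _,y in cand:
        s=np.array([[x0[0],x0[1],5*y]]*4);s[1,0]+=.01;s[2,1]+=.01;s[3,2]+=.5
        r=minimize(f,s[0],method="Nelder-Mead",options=dict(initial_simplex=s,xatol=1e-4,fatol=1e-4,maxiter=250))
        if best is None or r.fun<best.fun:best=r
    return best.x[0],best.x[1],np.degrees(best.x[2]/5)%360,1-best.fun
def masks(c,n,thr=.3):
    return [d for d in ctrl.regions_of(c["name"],n) if d["confidence"]>thr]
E
cat > m.py <<'E'
from h import *
cs=[cam("scene"),cam("side")]
for n in M:
    obs=[]
    for c in cs:
        ds=masks(c,n)
        print(n,c["name"],[(round(d["confidence"],2),np.round(d["position"]*np.array([W,H])),int(d["mask"].sum())) for d in ds])
        if ds: obs.append((c,ds[0]["mask"].astype(float)))
    for o in [obs]+[[a] for a in obs]:
        if o: print("   ",[a[0]["name"] for a in o],np.round(fit(n,o),4))
E
python3 m.py; python3 -c "from plant import ctrl;print(ctrl.get_obs()['clock'])"
```

```text
rust_jar scene [(0.96, array([410., 155.]), 378), (0.43, array([224., 191.]), 272)]
rust_jar side [(0.83, array([257., 146.]), 302)]
    ['scene', 'side'] [4.039000e-01 2.360000e-01 3.548621e+02 9.020000e-01]
    ['scene'] [4.046000e-01 2.359000e-01 3.585275e+02 8.869000e-01]
    ['side'] [0.404  0.2365 5.3174 0.9166]
indigo_jar scene [(0.72, array([478., 156.]), 386)]
indigo_jar side [(0.47, array([257., 115.]), 234), (0.31, array([258., 146.]), 302)]
    ['scene', 'side'] [0.4506 0.3916 5.2898 0.8584]
    ['scene'] [0.45   0.3915 4.0121 0.8714]
    ['side'] [0.4524 0.3933 5.4085 0.8562]
bronze_weight scene [(0.9, array([154., 216.]), 375)]
bronze_weight side [(0.75, array([369., 330.]), 514)]
    ['scene', 'side'] [  0.4734  -0.389  348.9585   0.7645]
    ['scene'] [  0.4727  -0.3891 169.5032   0.7696]
    ['side'] [  0.4721  -0.388  163.1913   0.7644]
iron_weight scene [(0.71, array([292., 189.]), 289)]
iron_weight side [(0.84, array([312., 222.]), 343)]
    ['scene', 'side'] [ 4.567000e-01 -7.100000e-02  1.766098e+02  7.970000e-01]
    ['scene'] [ 4.539000e-01 -7.090000e-02  3.56
[... 890 characters left out ...]
] [0.6244 0.2206 1.0586 0.9323]
    ['scene'] [0.6243 0.2208 1.6842 0.9659]
    ['side'] [0.6233 0.2219 0.0974 0.9018]
red_tray scene [(0.89, array([231., 256.]), 4333)]
red_tray side [(0.88, array([401., 255.]), 3623)]
    ['scene', 'side'] [ 6.251000e-01 -2.339000e-01  3.558282e+02  9.319000e-01]
    ['scene'] [ 6.251000e-01 -2.336000e-01  3.568788e+02  9.300000e-01]
    ['side'] [ 6.252000e-01 -2.341000e-01  3.543146e+02  9.369000e-01]
pale_tray scene [(0.7, array([335., 243.]), 4226)]
pale_tray side [(0.87, array([367., 188.]), 2497)]
    ['scene', 'side'] [ 0.6431 -0.014   1.753   0.9451]
    ['scene'] [ 0.6431 -0.0142  1.9563  0.9545]
    ['side'] [ 0.643  -0.0137  1.3873  0.9366]
1.15
```

jog_arm(
  commands=[
    {"x": -2.36,"y": 2.7},
    {"x": -2.36,"y": 2.7},
    {"x": -2.36,"y": 2.7},
    {"x": -2.36,"y": 2.7},
    {"x": -2.36,"y": 2.7},
    {"x": -2.36,"y": 2.7},
    {"x": -2.36,"y": 2.7},
    {"x": -2.36,"y": 2.7},
    {"x": -2.36,"y": 2.7},
    {"x": -2.36,"y": 2.7},
    {},
    {},
  ],
)

```text
validation failed for argument at $.co...
```

jog_arm(
  commands=[
    {"x": -2.36,"y": 2.7,"z": 0,"roll": 0},
    {"x": -2.36,"y": 2.7,"z": 0,"roll": 0},
    {"x": -2.36,"y": 2.7,"z": 0,"roll": 0},
    {"x": -2.36,"y": 2.7,"z": 0,"roll": 0},
    {"x": -2.36,"y": 2.7,"z": 0,"roll": 0},
    {"x": -2.36,"y": 2.7,"z": 0,"roll": 0},
    {"x": -2.36,"y": 2.7,"z": 0,"roll": 0},
    {"x": -2.36,"y": 2.7,"z": 0,"roll": 0},
    {"x": -2.36,"y": 2.7,"z": 0,"roll": 0},
    {"x": -2.36,"y": 2.7,"z": 0,"roll": 0},
    {"x": 0,"y": 0,"z": 0,"roll": 0},
    {"x": 0,"y": 0,"z": 0,"roll": 0},
  ],
)

```text
clock: 2.35
tool_pos: [0.4046, 0.2366, 0.227]
orientation: [-180.0, 0.0, -89.9]
force: [0.5, -0.1, 0.2]
opening: 0.0877
```

```bash
cat > m2.py <<'E'
import sys
from h import *
cs=[cam("scene"),cam("side"),cam("wrist")]
tag=sys.argv[1]
for c in cs: cv2.imwrite(f"pics/{c['name']}_{tag}.png",c["img"][:,:,::-1])
for a in sys.argv[2:]:
    n,x,y=a.split(",");x0=(float(x),float(y))
    obs=[]
    for c in cs:
        px=proj(c,[[*x0,.01]])[0]
        ds=[d for d in masks(c,n,.2) if np.hypot(*(d["position"]*np.array([W,H])-px))<40]
        if ds: obs.append((c,ds[0]["mask"].astype(float)))
    for o in [obs]+[[a] for a in obs]:
        if o: print(n,[a[0]["name"] for a in o],np.round(fit(n,o,x0=x0),4))
E
python3 m2.py a rust_jar,.404,.236 indigo_jar,.451,.392 spoon,.445,.088 white_tray,.624,.22 iron_weight,.455,-.071
```

```text
rust_jar ['scene', 'side', 'wrist'] [0.4048 0.2352 8.9824 0.886 ]
rust_jar ['scene'] [0.4003 0.2375 3.362  0.8709]
rust_jar ['side'] [0.4059 0.2389 3.9795 0.9314]
rust_jar ['wrist'] [0.4047 0.2342 3.7462 0.9343]
indigo_jar ['scene', 'side', 'wrist'] [0.45   0.3896 7.3516 0.7419]
indigo_jar ['scene'] [0.4484 0.3909 4.059  0.9301]
indigo_jar ['side'] [0.4509 0.3888 4.1358 0.9167]
indigo_jar ['wrist'] [0.4499 0.3882 7.5918 0.3961]
spoon ['scene', 'side', 'wrist'] [4.456000e-01 8.600000e-02 3.034349e+02 7.558000e-01]
spoon ['scene'] [4.447000e-01 8.650000e-02 3.058327e+02 7.477000e-01]
spoon ['side'] [4.465000e-01 8.770000e-02 3.003357e+02 6.848000e-01]
spoon ['wrist'] [4.458000e-01 8.500000e-02 3.035742e+02 8.569000e-01]
white_tray ['scene', 'side', 'wrist'] [0.6245 0.2198 2.2601 0.9449]
white_tray ['scene'] [0.6241 0.2209 2.3642 0.9676]
white_tray ['side'] [0.6238 0.2211 0.0357 0.9118]
white_tray ['wrist'] [0.6251 0.2187 1.6381 0.9645]
iron_weight ['scene', 'side'] [ 4.567000e-01 -7.130000e-02  3.561866e+02  8.181000e-01]
iron_weight ['scene'] [ 4.536000e-01 -7.080000e-02  1.755499e+02  7.884000e-01]
iron_weight ['side'] [ 4.563000e-01 -7.110000e-02  1.804835e+02  8.513000e-01]
```

View pics/wrist_a.png

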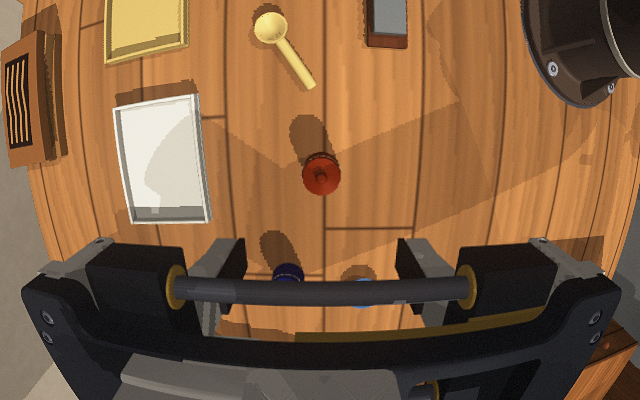

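View pics/scene_a.png

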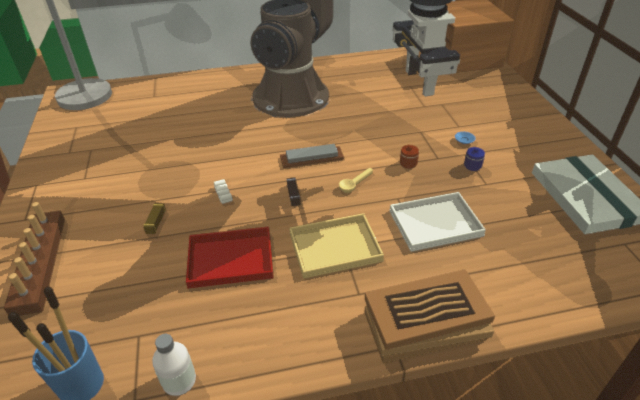

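jog_arm(
  commands=[
    {"x": 0.15,"y": 0,"z": 2,"roll": 0},
    {"x": 0,"y": 0,"z": 2.5,"roll": 0},
    {"x": 0,"y": 0,"z": 3,"roll": 0},
    {"x": 0,"y": 0,"z": 3,"roll": 0},
    {"x": 0,"y": 0,"z": 3,"roll": 0},
    {"x": 0,"y": 0,"z": 3,"roll": 0},
    {"x": 0,"y": 0,"z": 2.5,"roll": 0},
    {"x": 0,"y": 0,"z": 1.5,"roll": 0},
    {"x": 0,"y": 0,"z": 1,"roll": 0},
    {"x": 0,"y": 0,"z": 0.5,"roll": 0},
    {"x": 0,"y": 0,"z": 0,"roll": 0},
  ],
)

```text
clock: 4.35
tool_pos: [0.405, 0.2345, 0.0064]
orientation: [180.0, -0.0, -90.0]
force: [-1.3, -0.3, 0.9]
opening: 0.0879
```

jog_arm(
  commands=[
    {"x": 0,"y": 0,"z": 0,"roll": 0},
    {"x": 0,"y": 0,"z": 0,"roll": 0},
    {"x": 0,"y": 0,"z": 0,"roll": 0},
    {"x": 0,"y": 0,"z": 0,"roll": 0},
    {"x": 0,"y": 0,"z": 0,"roll": 0},
    {"x": 0,"y": 0,"z": 0,"roll": 0},
    {"x": 0,"y": 0,"z": 0,"roll": 0},
    {"x": 0,"y": 0,"z": 0,"roll": 0},
  ],
  gripper=4.0,
)

```text
clock: 5.15
tool_pos: [0.405, 0.2345, 0.0067]
orientation: [-180.0, 0.0, -90.0]
force: [-1.2, -0.2, 2.0]
opening: 0.0452
```

jog_arm(
  commands=[
    {"x": 0,"y": 0,"z": -0.5,"roll": 0},
    {"x": 0,"y": 0,"z": -1.5,"roll": 0},
    {"x": 0,"y": 0,"z": -2,"roll": 0},
    {"x": 0,"y": 0,"z": -2,"roll": 0},
    {"x": 0.5,"y": -2,"z": 0,"roll": 0},
    {"x": 0.8,"y": -3.2,"z": 0,"roll": 0},
    {"x": 0.9,"y": -3.6,"z": 0,"roll": 0},
    {"x": 0.9,"y": -3.6,"z": 0,"roll": 0},
    {"x": 0.9,"y": -3.6,"z": 0,"roll": 0},
    {"x": 0.8,"y": -3.2,"z": 0,"roll": 0},
    {"x": 0.6,"y": -2.75,"z": 0,"roll": 0},
    {"x": 0,"y": 0,"z": 0,"roll": 0},
  ],
)

```text
clock: 6.35
tool_pos: [0.6272, 0.1793, 0.0659]
orientation: [-180.0, -0.0, -90.1]
force: [-1.1, -0.3, -1.2]
opening: 0.0453
```

jog_arm(
  commands=[
    {"x": 0,"y": 0,"z": 0,"roll": 0},
    {"x": 0,"y": 0,"z": 0,"roll": 0},
  ],
)

```text
clock: 6.55
tool_pos: [0.6235, 0.1804, 0.0663]
orientation: [179.9, -0.0, -90.0]
force: [0.5, 0.5, -0.8]
opening: 0.0454
```

```bash
python3 - <<'E'
from h import *
for n in("scene","side"):
    c=cam(n);cv2.imwrite(f"pics/{n}_b.png",c["img"][:,:,::-1])
    u,v=proj(c,[[.6245,.18,.05]])[0].astype(int);u=max(u-80,0);v=max(v-60,0)
    cv2.imwrite(f"pics/{n}_bc.png",cv2.resize(c["img"][v:v+120,u:u+160,::-1],None,fx=4,fy=4))
E
```

```text
(no output)
```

View pics/side_bc.png

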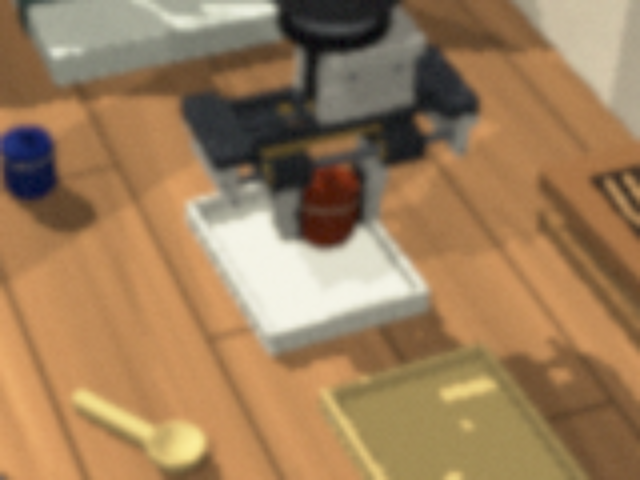

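jog_arm(
  commands=[
    {"x": 0,"y": 0,"z": 1,"roll": 0},
    {"x": 0,"y": 0,"z": 1.5,"roll": 0},
    {"x": 0,"y": 0,"z": 1.3,"roll": 0},
    {"x": 0,"y": 0,"z": 0.8,"roll": 0},
    {"x": 0,"y": 0,"z": 0.4,"roll": 0},
    {"x": 0,"y": 0,"z": 0.2,"roll": 0},
    {"x": 0,"y": 0,"z": 0.1,"roll": 0},
    {"x": 0,"y": 0,"z": 0,"roll": 0},
    {"x": 0,"y": 0,"z": 0,"roll": 0},
  ],
)

```text
clock: 7.55
tool_pos: [0.6248, 0.1806, 0.0141]
orientation: [-180.0, 0.0, -90.0]
force: [0.4, -0.2, -0.4]
opening: 0.0454
```

jog_arm(
  commands=[
    {"x": 0,"y": 0,"z": 0.1,"roll": 0},
    {"x": 0,"y": 0,"z": 0,"roll": 0},
    {"x": 0,"y": 0,"z": 0,"roll": 0},
  ],
)

```text
clock: 7.85
tool_pos: [0.6245, 0.1805, 0.0127]
orientation: [-180.0, 0.0, -90.0]
force: [-0.2, -0.4, -0.4]
opening: 0.0452
```

jog_arm(
  commands=[
    {"x": 0,"y": 0,"z": 0.08,"roll": 0},
    {"x": 0,"y": 0,"z": 0.05,"roll": 0},
    {"x": 0,"y": 0,"z": 0,"roll": 0},
    {"x": 0,"y": 0,"z": 0,"roll": 0},
  ],
)

```text
clock: 8.25
tool_pos: [0.6246, 0.1806, 0.0118]
orientation: [-180.0, 0.0, -90.0]
force: [-3.0, 1.1, 5.0]
opening: 0.0452
```

jog_arm(
  commands=[
    {"x": 0,"y": 0,"z": 0,"roll": 0},
    {"x": 0,"y": 0,"z": 0,"roll": 0},
    {"x": 0,"y": 0,"z": 0,"roll": 0},
    {"x": 0,"y": 0,"z": 0,"roll": 0},
  ],
  gripper=6.0,
)

```text
clock: 8.65
tool_pos: [0.6244, 0.1804, 0.011]
orientation: [180.0, -0.0, -90.0]
force: [0.6, -0.3, 0.5]
opening: 0.0596
```

jog_arm(
  commands=[
    {"x": 0,"y": 0,"z": -1,"roll": 0},
    {"x": 0,"y": 0,"z": -2,"roll": 0},
    {"x": 0,"y": 0,"z": -3,"roll": 0},
    {"x": 0,"y": 0,"z": -3,"roll": 0},
    {"x": 0,"y": 0,"z": -3,"roll": 0},
    {"x": 0,"y": 0,"z": -2,"roll": 0},
    {"x": 0,"y": 0,"z": 0,"roll": 0},
  ],
)

```text
clock: 9.35
tool_pos: [0.6264, 0.1813, 0.156]
orientation: [-179.6, 0.2, -90.0]
force: [0.6, 0.1, -0.3]
opening: 0.0598
```

```bash
python3 - <<'E'
from h import *
for n,px in(("scene",[(455,139),(476,139),(465,146),(465,133)]),("side",[(218,121),(236,121),(227,126)])):
    c=cam(n)
    for p in px: print(n,p,np.round(ray(c,p,.01),3))
E
```

```text
scene (455, 139) [0.345 0.388 0.01 ]
scene (476, 139) [0.358 0.443 0.01 ]
scene (465, 146) [0.381 0.401 0.01 ]
scene (465, 133) [0.324 0.426 0.01 ]
side (218, 121) [0.321 0.418 0.01 ]
side (236, 121) [0.375 0.397 0.01 ]
side (227, 126) [0.343 0.382 0.01 ]
```

jog_arm(
  commands=[
    {"x": -1.5,"y": 1.25,"z": 0,"roll": 0},
    {"x": -2.5,"y": 2.1,"z": 0,"roll": 0},
    {"x": -2.5,"y": 2.1,"z": 0,"roll": 0},
    {"x": -2.5,"y": 2.1,"z": 0,"roll": 0},
    {"x": -2.5,"y": 2.1,"z": 0,"roll": 0},
    {"x": -2.5,"y": 2.1,"z": 0,"roll": 0},
    {"x": -2.5,"y": 2.1,"z": 0,"roll": 0},
    {"x": -2.5,"y": 2.1,"z": 0,"roll": 0},
    {"x": -2,"y": 1.5,"z": 0,"roll": 0},
    {"x": 0,"y": 0,"z": 0,"roll": 0},
    {"x": 0,"y": 0,"z": 0,"roll": 0},
    {"x": 0,"y": 0,"z": 0,"roll": 0},
  ],
  gripper=6.8,
)

```text
clock: 10.65
tool_pos: [0.45, 0.3897, 0.1507]
orientation: [180.0, -0.1, -90.0]
force: [0.3, -0.6, -0.2]
opening: 0.068
```

```bash
python3 m2.py c indigo_jar,.45,.39 rust_jar,.6245,.1805
```

```text
indigo_jar ['scene', 'side', 'wrist'] [0.4514 0.3897 3.6169 0.9122]
indigo_jar ['scene'] [0.4498 0.3911 3.0314 0.919 ]
indigo_jar ['side'] [0.452  0.3913 3.9701 0.8901]
indigo_jar ['wrist'] [0.4516 0.3894 3.2243 0.9533]
rust_jar ['scene', 'side', 'wrist'] [0.6242 0.1804 7.3374 0.7809]
rust_jar ['scene'] [0.6174 0.1852 5.5727 0.9019]
rust_jar ['side'] [6.279000e-01 1.899000e-01 3.598422e+02 9.020000e-01]
rust_jar ['wrist'] [0.6286 0.1768 5.1521 0.9652]
```

View pics/wrist_c.png

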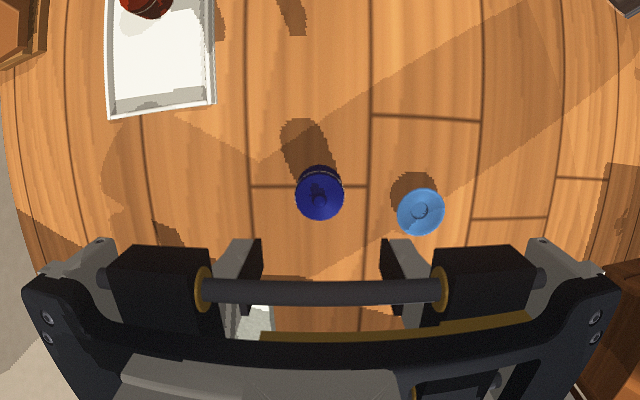

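jog_arm(
  commands=[
    {"x": 0,"y": -0.15,"z": 1.5,"roll": 0},
    {"x": 0,"y": 0,"z": 2.5,"roll": 0},
    {"x": 0,"y": 0,"z": 2.8,"roll": 0},
    {"x": 0,"y": 0,"z": 2.8,"roll": 0},
    {"x": 0,"y": 0,"z": 2.2,"roll": 0},
    {"x": 0,"y": 0,"z": 1.4,"roll": 0},
    {"x": 0,"y": 0,"z": 0.8,"roll": 0},
    {"x": 0,"y": 0,"z": 0.45,"roll": 0},
    {"x": 0,"y": 0,"z": 0,"roll": 0},
  ],
)

```text
clock: 12.0
tool_pos: [0.4516, 0.3906, 0.0069]
orientation: [-180.0, 0.0, -90.0]
force: [-0.1, -0.2, 0.4]
opening: 0.0683
```

jog_arm(
  commands=[
    {"x": 0,"y": 0,"z": 0,"roll": 0},
    {"x": 0,"y": 0,"z": 0,"roll": 0},
    {"x": 0,"y": 0,"z": 0,"roll": 0},
    {"x": 0,"y": 0,"z": 0,"roll": 0},
    {"x": 0,"y": 0,"z": 0,"roll": 0},
    {"x": 0,"y": 0,"z": 0,"roll": 0},
    {"x": 0,"y": 0,"z": 0,"roll": 0},
  ],
  gripper=4.0,
)

```text
clock: 12.7
tool_pos: [0.4517, 0.3908, 0.0074]
orientation: [-180.0, 0.0, -90.0]
force: [-1.0, 0.1, 5.9]
opening: 0.0453
```

jog_arm(
  commands=[
    {"x": 0,"y": 0,"z": -0.5,"roll": 0},
    {"x": 0,"y": 0,"z": -1.5,"roll": 0},
    {"x": 0,"y": 0,"z": -2,"roll": 0},
    {"x": 0,"y": 0,"z": -2,"roll": 0},
    {"x": 1.2,"y": -1.6,"z": 0,"roll": 0},
    {"x": 2,"y": -2.7,"z": 0,"roll": 0},
    {"x": 2.2,"y": -2.9,"z": 0,"roll": 0},
    {"x": 2.2,"y": -2.9,"z": 0,"roll": 0},
    {"x": 2.2,"y": -2.9,"z": 0,"roll": 0},
    {"x": 1.9,"y": -2.5,"z": 0,"roll": 0},
    {"x": 1.2,"y": -1.7,"z": 0,"roll": 0},
    {"x": 0,"y": 0,"z": 0,"roll": 0},
  ],
)

```text
clock: 13.9
tool_pos: [0.6251, 0.2593, 0.0661]
orientation: [180.0, -0.0, -90.2]
force: [-0.4, -0.2, -0.2]
opening: 0.0456
```

jog_arm(
  commands=[
    {"x": 0,"y": 0,"z": 0,"roll": 0},
    {"x": 0,"y": 0,"z": 0,"roll": 0},
    {"x": 0,"y": 0,"z": 0,"roll": 0},
  ],
)

```text
clock: 14.2
tool_pos: [0.6228, 0.2622, 0.0669]
orientation: [180.0, 0.0, -89.9]
force: [-0.0, -0.5, -0.6]
opening: 0.0455
```

```bash
python3 - <<'E'
from h import *
for n in("scene","side"):
    c=cam(n)
    u,v=proj(c,[[.6245,.22,.05]])[0].astype(int);u=max(u-80,0);v=max(v-60,0)
    cv2.imwrite(f"pics/{n}_dc.png",cv2.resize(c["img"][v:v+120,u:u+160,::-1],None,fx=4,fy=4))
E
```

```text
(no output)
```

View pics/side_dc.png

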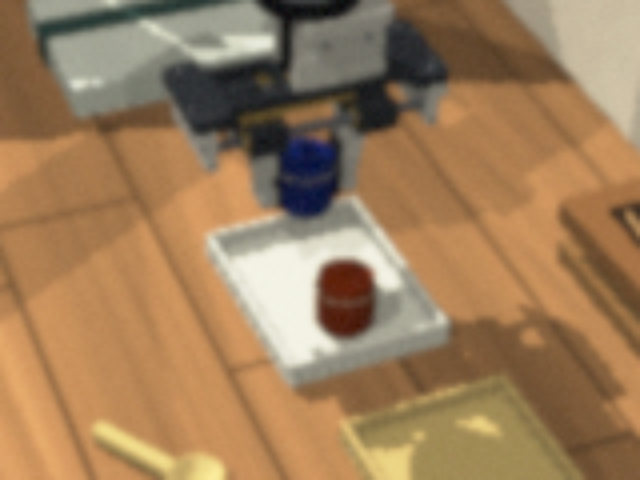

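View pics/scene_dc.png

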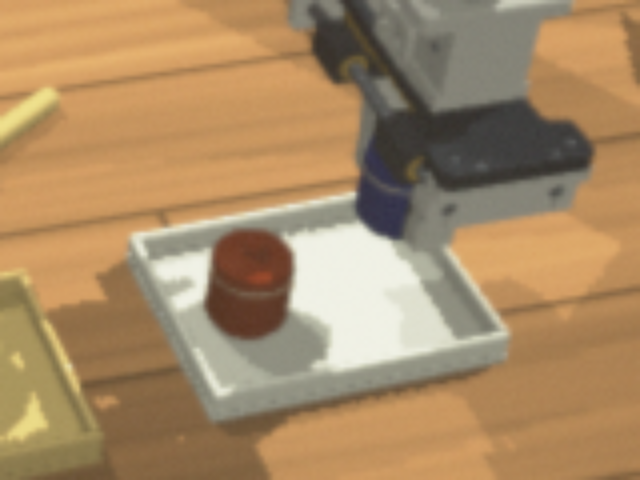

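jog_arm(
  commands=[
    {"x": 0,"y": 0,"z": 1,"roll": 0},
    {"x": 0,"y": 0,"z": 1.5,"roll": 0},
    {"x": 0,"y": 0,"z": 1.3,"roll": 0},
    {"x": 0,"y": 0,"z": 0.8,"roll": 0},
    {"x": 0,"y": 0,"z": 0.4,"roll": 0},
    {"x": 0,"y": 0,"z": 0.2,"roll": 0},
    {"x": 0,"y": 0,"z": 0.1,"roll": 0},
    {"x": 0,"y": 0,"z": 0,"roll": 0},
    {"x": 0,"y": 0,"z": 0,"roll": 0},
  ],
)

```text
clock: 15.2
tool_pos: [0.6238, 0.2616, 0.0143]
orientation: [-180.0, 0.0, -90.0]
force: [-0.8, 0.8, -0.8]
opening: 0.0456
```

jog_arm(
  commands=[
    {"x": 0,"y": 0,"z": 0.1,"roll": 0},
    {"x": 0,"y": 0,"z": 0,"roll": 0},
    {"x": 0,"y": 0,"z": 0,"roll": 0},
  ],
)

```text
clock: 15.5
tool_pos: [0.6235, 0.2615, 0.0129]
orientation: [-180.0, 0.0, -90.0]
force: [0.0, -0.2, -1.2]
opening: 0.0455
```

jog_arm(
  commands=[
    {"x": 0,"y": 0,"z": 0.05,"roll": 0},
    {"x": 0,"y": 0,"z": 0.03,"roll": 0},
    {"x": 0,"y": 0,"z": 0,"roll": 0},
  ],
)

```text
clock: 15.8
tool_pos: [0.6236, 0.2615, 0.0124]
orientation: [-180.0, 0.0, -90.0]
force: [-2.0, -0.3, 4.1]
opening: 0.0454
```

Contact. Release, lift.

jog_arm(
  commands=[
    {"x": 0,"y": 0,"z": 0,"roll": 0},
    {"x": 0,"y": 0,"z": 0,"roll": 0},
    {"x": 0,"y": 0,"z": 0,"roll": 0},
    {"x": 0,"y": 0,"z": 0,"roll": 0},
  ],
  gripper=6.0,
)

```text
clock: 16.2
tool_pos: [0.6235, 0.2615, 0.0118]
orientation: [180.0, -0.0, -90.0]
force: [-0.0, 0.3, 0.5]
opening: 0.0601
```

jog_arm(
  commands=[
    {"x": 0,"y": 0,"z": -1,"roll": 0},
    {"x": 0,"y": 0,"z": -2,"roll": 0},
    {"x": 0,"y": 0,"z": -3,"roll": 0},
    {"x": 0,"y": 0,"z": -4,"roll": 0},
    {"x": 0,"y": 0,"z": -4,"roll": 0},
    {"x": 0,"y": 0,"z": -3,"roll": 0},
    {"x": 0,"y": 0,"z": -2,"roll": 0},
    {"x": 0,"y": 0,"z": 0,"roll": 0},
    {"x": 0,"y": 0,"z": 0,"roll": 0},
  ],
)

```text
clock: 17.1
tool_pos: [0.6234, 0.2616, 0.2029]
orientation: [-179.9, 0.1, -90.0]
force: [-0.7, 0.0, -0.2]
opening: 0.0599
```

jog_arm(
  commands=[
    {"x": 2,"y": 0.46,"z": 0,"roll": 0},
    {"x": 3.5,"y": 0.81,"z": 0,"roll": 0},
    {"x": 4.2,"y": 0.97,"z": 0,"roll": 0},
    {"x": 4.2,"y": 0.97,"z": 0,"roll": 0},
    {"x": 4.2,"y": 0.97,"z": 0,"roll": 0},
    {"x": 4.2,"y": 0.97,"z": 0,"roll": 0},
    {"x": 4.2,"y": 0.97,"z": 0,"roll": 0},
    {"x": 4.2,"y": 0.97,"z": 0,"roll": 0},
    {"x": 4.2,"y": 0.97,"z": 0,"roll": 0},
    {"x": 4.2,"y": 0.97,"z": 0,"roll": 0},
    {"x": 4.2,"y": 0.97,"z": 0,"roll": 0},
    {"x": 4.2,"y": 0.97,"z": 0,"roll": 0},
  ],
)

```text
clock: 18.3
tool_pos: [0.5119, -0.2154, 0.2011]
orientation: [179.9, 0.0, -90.0]
force: [0.7, -0.7, 0.4]
opening: 0.0596
```

jog_arm(
  commands=[
    {"x": 4.2,"y": 0.97,"z": 0,"roll": 0},
    {"x": 4.2,"y": 0.97,"z": 0,"roll": 0},
    {"x": 4.2,"y": 0.97,"z": 0,"roll": 0},
    {"x": 3,"y": 0.7,"z": 0,"roll": 0},
    {"x": 1.96,"y": 0.46,"z": 0,"roll": 0},
    {"x": 0,"y": 0,"z": 0,"roll": 0},
    {"x": 0,"y": 0,"z": 0,"roll": -0.08},
    {"x": 0,"y": 0,"z": 0,"roll": -0.13},
    {"x": 0,"y": 0,"z": 0,"roll": -0.14},
    {"x": 0,"y": 0,"z": 0,"roll": -0.14},
    {"x": 0,"y": 0,"z": 0,"roll": -0.14},
    {"x": 0,"y": 0,"z": 0,"roll": -0.14},
  ],
)

```text
clock: 19.5
tool_pos: [0.4723, -0.3883, 0.2011]
orientation: [180.0, 0.1, -45.5]
force: [-0.7, 0.3, -0.6]
opening: 0.0601
```

jog_arm(
  commands=[
    {"x": 0,"y": 0,"z": 0,"roll": -0.14},
    {"x": 0,"y": 0,"z": 0,"roll": -0.14},
    {"x": 0,"y": 0,"z": 0,"roll": -0.14},
    {"x": 0,"y": 0,"z": 0,"roll": -0.12},
    {"x": 0,"y": 0,"z": 0,"roll": -0.069},
    {"x": 0,"y": 0,"z": 0,"roll": 0},
    {"x": 0,"y": 0,"z": 0,"roll": 0},
  ],
)

```text
clock: 20.2
tool_pos: [0.4726, -0.3886, 0.2015]
orientation: [-180.0, 0.1, -11.1]
force: [0.2, 0.5, 0.4]
opening: 0.0598
```

```bash
python3 m2.py e bronze_weight,.473,-.389 red_tray,.625,-.234 ; python3 -c "from plant import ctrl;o=ctrl.get_obs();print(o['joint_pos'],o['tool_pos'])"
```

```text
bronze_weight ['scene', 'side', 'wrist'] [  0.474   -0.3897 163.669    0.8749]
bronze_weight ['scene'] [  0.4733  -0.3888 346.0186   0.8642]
bronze_weight ['side'] [  0.474   -0.3902 164.1505   0.8769]
bronze_weight ['wrist'] [  0.475   -0.3901 343.5132   0.9054]
red_tray ['scene', 'wrist'] [ 6.267000e-01 -2.336000e-01  3.556359e+02  9.574000e-01]
red_tray ['scene'] [ 6.256000e-01 -2.332000e-01  3.566912e+02  9.394000e-01]
red_tray ['wrist'] [ 6.272000e-01 -2.339000e-01  3.556471e+02  9.790000e-01]
[-2.11944375e+01  1.56778320e+01 -9.60988267e+00  2.50798693e-04
 -6.47133865e+01  1.00187182e+02] [ 0.47304525 -0.3891457   0.20194483]
```

View pics/wrist_e.png

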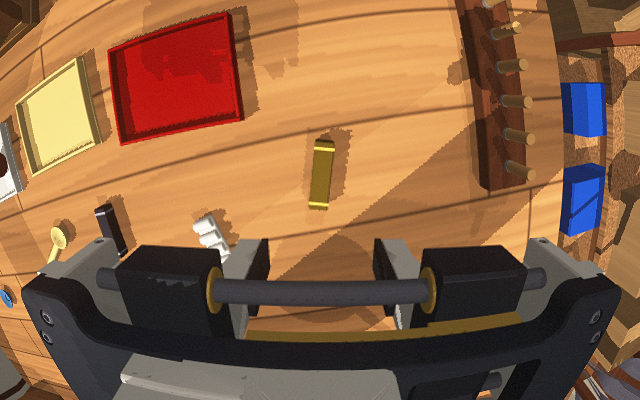

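View pics/side_e.png

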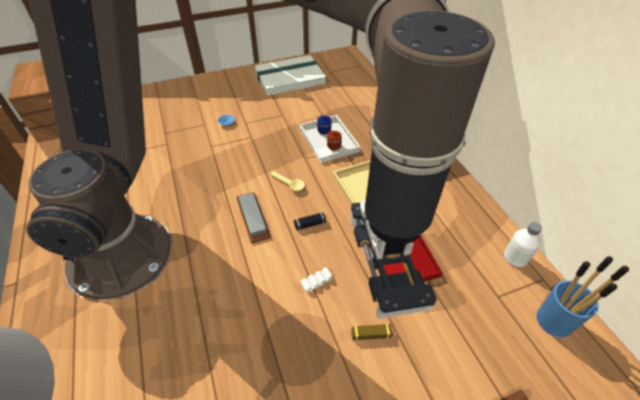

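jog_arm(
  commands=[
    {"x": 0.15,"y": 0.05,"z": 1.5,"roll": 0.092},
    {"x": 0,"y": 0,"z": 3,"roll": 0},
    {"x": 0,"y": 0,"z": 3.5,"roll": 0},
    {"x": 0,"y": 0,"z": 3.5,"roll": 0},
    {"x": 0,"y": 0,"z": 3,"roll": 0},
    {"x": 0,"y": 0,"z": 2.5,"roll": 0},
    {"x": 0,"y": 0,"z": 1.5,"roll": 0},
    {"x": 0,"y": 0,"z": 0.8,"roll": 0},
    {"x": 0,"y": 0,"z": 0.4,"roll": 0},
    {"x": 0,"y": 0,"z": 0,"roll": 0},
    {"x": 0,"y": 0,"z": 0,"roll": 0},
  ],
)

```text
clock: 21.75
tool_pos: [0.475, -0.3902, 0.0059]
orientation: [180.0, -0.1, -16.3]
force: [0.4, 0.2, 0.3]
opening: 0.0601
```

jog_arm(
  commands=[
    {"x": 0,"y": 0,"z": 0,"roll": 0},
    {"x": 0,"y": 0,"z": 0,"roll": 0},
    {"x": 0,"y": 0,"z": 0,"roll": 0},
    {"x": 0,"y": 0,"z": 0,"roll": 0},
    {"x": 0,"y": 0,"z": 0,"roll": 0},
    {"x": 0,"y": 0,"z": 0,"roll": 0},
    {"x": 0,"y": 0,"z": 0,"roll": 0},
    {"x": 0,"y": 0,"z": 0,"roll": 0},
  ],
  gripper=1.5,
)

```text
clock: 22.55
tool_pos: [0.4745, -0.3899, 0.005]
orientation: [-180.0, 0.0, -16.3]
force: [-0.8, 0.1, 1.4]
opening: 0.0218
```

jog_arm(
  commands=[
    {"x": 0,"y": 0,"z": -0.5,"roll": 0},
    {"x": 0,"y": 0,"z": -1.5,"roll": 0},
    {"x": 0,"y": 0,"z": -2,"roll": -0.065},
    {"x": 0,"y": 0,"z": -2,"roll": -0.075},
    {"x": 0,"y": 0,"z": 0,"roll": -0.075},
    {"x": 1.4,"y": -1.36,"z": 0,"roll": 0},
    {"x": 2.5,"y": -2.4,"z": 0,"roll": 0},
    {"x": 2.7,"y": -2.7,"z": 0,"roll": 0},
    {"x": 2.7,"y": -2.7,"z": 0,"roll": 0},
    {"x": 2.7,"y": -2.6,"z": 0,"roll": 0},
    {"x": 2.03,"y": -1.9,"z": 0,"roll": 0},
    {"x": 0,"y": 0,"z": 0,"roll": 0},
  ],
)

```text
clock: 23.75
tool_pos: [0.6267, -0.2602, 0.0641]
orientation: [-180.0, -0.0, -3.8]
force: [-0.2, 1.6, -3.7]
opening: 0.0221
```

jog_arm(
  commands=[
    {"x": 0,"y": 0,"z": 0,"roll": 0},
    {"x": 0,"y": 0,"z": 0,"roll": 0},
    {"x": 0,"y": 0,"z": 0,"roll": 0},
  ],
)

```text
clock: 24.05
tool_pos: [0.623, -0.2638, 0.0648]
orientation: [-180.0, 0.0, -4.0]
force: [-0.0, -0.1, -3.5]
opening: 0.0216
```

```bash
python3 - <<'E'
from h import *
for n in("scene","side"):
    c=cam(n)
    u,v=proj(c,[[.6245,-.24,.03]])[0].astype(int);u=max(u-80,0);v=max(v-60,0)
    cv2.imwrite(f"pics/{n}_f.png",cv2.resize(c["img"][v:v+120,u:u+160,::-1],None,fx=4,fy=4))
E
```

```text
(no output)
```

View pics/side_f.png

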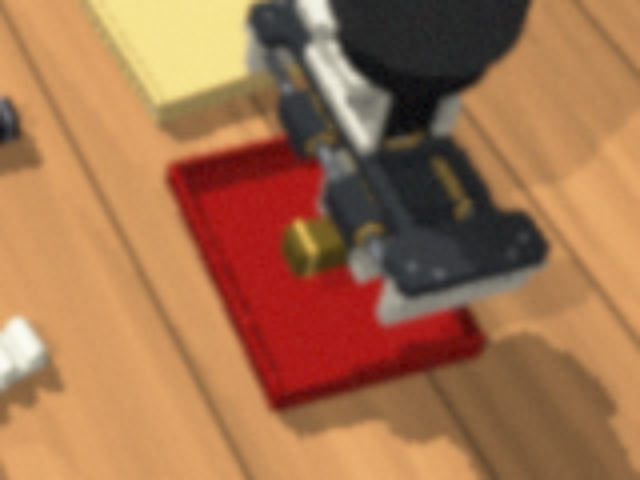

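View pics/scene_f.png

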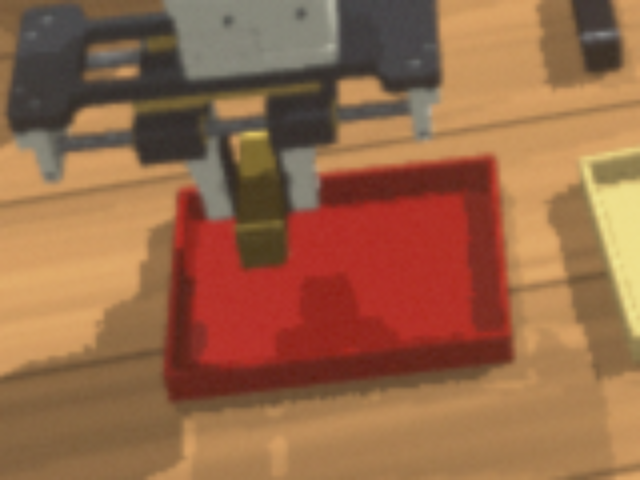

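jog_arm(
  commands=[
    {"x": 0,"y": 0,"z": 1,"roll": 0},
    {"x": 0,"y": 0,"z": 1.5,"roll": 0},
    {"x": 0,"y": 0,"z": 1.3,"roll": 0},
    {"x": 0,"y": 0,"z": 0.8,"roll": 0},
    {"x": 0,"y": 0,"z": 0.4,"roll": 0},
    {"x": 0,"y": 0,"z": 0.2,"roll": 0},
    {"x": 0,"y": 0,"z": 0.1,"roll": 0},
    {"x": 0,"y": 0,"z": 0,"roll": 0},
    {"x": 0,"y": 0,"z": 0,"roll": 0},
  ],
)

```text
clock: 25.05
tool_pos: [0.6242, -0.2633, 0.0125]
orientation: [180.0, -0.1, -3.9]
force: [0.8, 0.6, -3.2]
opening: 0.0219
```

jog_arm(
  commands=[
    {"x": 0,"y": 0,"z": 0.1,"roll": 0},
    {"x": 0,"y": 0,"z": 0,"roll": 0},
    {"x": 0,"y": 0,"z": 0,"roll": 0},
  ],
)

```text
clock: 25.35
tool_pos: [0.6238, -0.2632, 0.0111]
orientation: [-180.0, -0.0, -3.9]
force: [0.3, 0.1, -3.3]
opening: 0.0216
```

jog_arm(
  commands=[
    {"x": 0,"y": 0,"z": 0.06,"roll": 0},
    {"x": 0,"y": 0,"z": 0.03,"roll": 0},
    {"x": 0,"y": 0,"z": 0,"roll": 0},
  ],
)

```text
clock: 25.65
tool_pos: [0.6238, -0.2633, 0.0101]
orientation: [180.0, 0.0, -3.9]
force: [0.4, 0.2, -3.1]
opening: 0.0221
```

jog_arm(
  commands=[
    {"x": 0,"y": 0,"z": 0.05,"roll": 0},
    {"x": 0,"y": 0,"z": 0,"roll": 0},
    {"x": 0,"y": 0,"z": 0,"roll": 0},
  ],
)

```text
clock: 25.95
tool_pos: [0.6238, -0.2633, 0.0101]
orientation: [180.0, -0.0, -3.9]
force: [-2.3, 2.3, 3.9]
opening: 0.0219
```

Contact. Open to 3.6 cm (stays clear of walls), then lift.

jog_arm(
  commands=[
    {"x": 0,"y": 0,"z": 0,"roll": 0},
    {"x": 0,"y": 0,"z": 0,"roll": 0},
    {"x": 0,"y": 0,"z": 0,"roll": 0},
    {"x": 0,"y": 0,"z": 0,"roll": 0},
  ],
  gripper=3.6,
)

```text
clock: 26.35
tool_pos: [0.6239, -0.2633, 0.0095]
orientation: [180.0, -0.0, -3.9]
force: [-0.2, -0.3, -0.1]
opening: 0.0357
```

jog_arm(
  commands=[
    {"x": 0,"y": 0,"z": -1,"roll": 0},
    {"x": 0,"y": 0,"z": -2,"roll": 0},
    {"x": 0,"y": 0,"z": -3,"roll": 0},
    {"x": 0,"y": 0,"z": -4,"roll": 0},
    {"x": 0,"y": 0,"z": -4,"roll": 0},
    {"x": 0,"y": 0,"z": -3,"roll": 0},
    {"x": 0,"y": 0,"z": -2,"roll": 0},
    {"x": 0,"y": 0,"z": 0,"roll": 0},
    {"x": 0,"y": 0,"z": 0,"roll": 0},
  ],
)

```text
clock: 27.25
tool_pos: [0.6239, -0.2632, 0.2006]
orientation: [-180.0, -0.1, -3.9]
force: [0.0, 0.5, -0.4]
opening: 0.0359
```

jog_arm(
  commands=[
    {"x": -1.5,"y": -1.5,"z": 0,"roll": 0},
    {"x": -2.5,"y": -2.5,"z": 0,"roll": 0},
    {"x": -3,"y": -3,"z": 0,"roll": 0},
    {"x": -3,"y": -3,"z": 0,"roll": 0},
    {"x": -3,"y": -3,"z": 0,"roll": 0},
    {"x": -3,"y": -3,"z": 0,"roll": 0},
    {"x": -2.1,"y": -2,"z": 0,"roll": 0},
    {"x": 0,"y": 0,"z": 0,"roll": 0},
    {"x": 0,"y": 0,"z": 0,"roll": 0},
    {"x": 0,"y": 0,"z": 0,"roll": 0},
  ],
  gripper=6,
)

```text
clock: 28.25
tool_pos: [0.4559, -0.0715, 0.1992]
orientation: [180.0, 0.0, -3.9]
force: [0.0, 0.8, 0.2]
opening: 0.0599
```

```bash
python3 m2.py g iron_weight,.456,-.071 spoon,.4456,.086 pale_tray,.643,-.014 ; python3 -c "from plant import ctrl;o=ctrl.get_obs();print(o['joint_pos'],o['tool_pos'])"
```

```text
iron_weight ['scene', 'side', 'wrist'] [ 4.566000e-01 -7.170000e-02  3.570032e+02  8.240000e-01]
iron_weight ['scene'] [ 4.548000e-01 -7.070000e-02  3.568082e+02  7.971000e-01]
iron_weight ['side'] [ 4.570000e-01 -7.050000e-02  3.559774e+02  8.104000e-01]
iron_weight ['wrist'] [ 4.553000e-01 -7.200000e-02  3.587274e+02  8.776000e-01]
spoon ['scene', 'side', 'wrist'] [4.438000e-01 8.850000e-02 3.032968e+02 7.554000e-01]
spoon ['scene'] [4.443000e-01 8.690000e-02 3.068132e+02 7.352000e-01]
spoon ['side'] [4.456000e-01 8.810000e-02 2.995173e+02 6.798000e-01]
spoon ['wrist'] [4.435000e-01 8.900000e-02 3.031647e+02 8.704000e-01]
pale_tray ['scene', 'side', 'wrist'] [ 0.6437 -0.0152  1.7978  0.9552]
pale_tray ['scene'] [ 0.643  -0.0153  1.5907  0.9577]
pale_tray ['side'] [ 0.642  -0.014   2.4363  0.9418]
pale_tray ['wrist'] [ 0.6458 -0.0149  2.1314  0.9847]
[ 1.56812735e+01  1.21822171e+00 -2.74857483e+01  3.15388455e-03
 -6.12959691e+01  7.03717609e+01] [ 0.45566005 -0.07131412  0.19957249]
```

View pics/wrist_g.png

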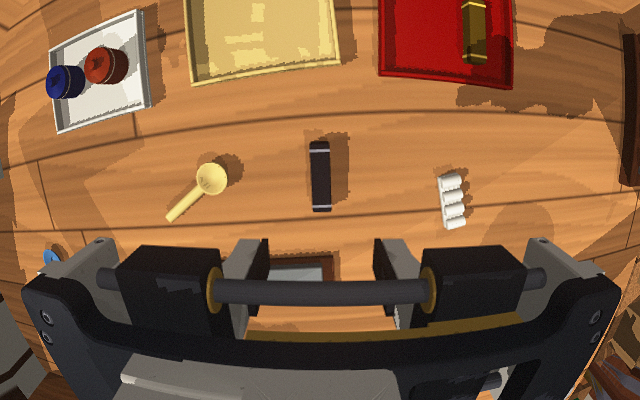

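View pics/scene_g.png

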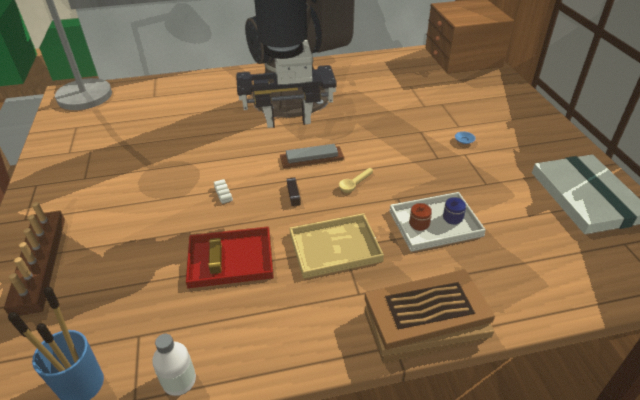

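jog_arm(
  commands=[
    {"x": 0.03,"y": 0,"z": 1.5,"roll": -0.025},
    {"x": 0,"y": 0,"z": 3,"roll": 0},
    {"x": 0,"y": 0,"z": 3.5,"roll": 0},
    {"x": 0,"y": 0,"z": 3.5,"roll": 0},
    {"x": 0,"y": 0,"z": 3,"roll": 0},
    {"x": 0,"y": 0,"z": 2.3,"roll": 0},
    {"x": 0,"y": 0,"z": 1.5,"roll": 0},
    {"x": 0,"y": 0,"z": 0.8,"roll": 0},
    {"x": 0,"y": 0,"z": 0.4,"roll": 0},
    {"x": 0,"y": 0,"z": 0,"roll": 0},
    {"x": 0,"y": 0,"z": 0,"roll": 0},
  ],
)

```text
clock: 29.95
tool_pos: [0.4565, -0.0711, 0.0052]
orientation: [-180.0, -0.1, -2.5]
force: [-0.1, -0.0, -1.1]
opening: 0.0601
```

jog_arm(
  commands=[
    {"x": 0,"y": 0,"z": 0,"roll": 0},
    {"x": 0,"y": 0,"z": 0,"roll": 0},
    {"x": 0,"y": 0,"z": 0,"roll": 0},
    {"x": 0,"y": 0,"z": 0,"roll": 0},
    {"x": 0,"y": 0,"z": 0,"roll": 0},
    {"x": 0,"y": 0,"z": 0,"roll": 0},
    {"x": 0,"y": 0,"z": 0,"roll": 0},
    {"x": 0,"y": 0,"z": 0,"roll": 0},
  ],
  gripper=1.5,
)

```text
clock: 30.75
tool_pos: [0.4559, -0.0713, 0.0046]
orientation: [-180.0, -0.0, -2.5]
force: [-0.2, 0.7, 3.0]
opening: 0.0215
```

jog_arm(
  commands=[
    {"x": 0,"y": 0,"z": -0.5,"roll": 0},
    {"x": 0,"y": 0,"z": -1.5,"roll": 0},
    {"x": 0,"y": 0,"z": -2,"roll": 0.026},
    {"x": 0,"y": 0,"z": -2,"roll": 0},
    {"x": 1.5,"y": 1,"z": 0,"roll": 0},
    {"x": 2.7,"y": 1.8,"z": 0,"roll": 0},
    {"x": 3.2,"y": 2.1,"z": 0,"roll": 0},
    {"x": 3.2,"y": 2.1,"z": 0,"roll": 0},
    {"x": 3.2,"y": 2.1,"z": 0,"roll": 0},
    {"x": 2.7,"y": 1.8,"z": 0,"roll": 0},
    {"x": 1.58,"y": 1.07,"z": 0,"roll": 0},
    {"x": 0,"y": 0,"z": 0,"roll": 0},
  ],
)

```text
clock: 31.95
tool_pos: [0.6291, -0.2049, 0.0635]
orientation: [180.0, 0.0, -4.1]
force: [-0.3, 0.2, -3.1]
opening: 0.022
```

jog_arm(
  commands=[
    {"x": 0,"y": 0,"z": 0,"roll": 0},
    {"x": 0,"y": 0,"z": 0,"roll": 0},
    {"x": 0,"y": 0,"z": 0,"roll": 0},
  ],
)

```text
clock: 32.25
tool_pos: [0.6273, -0.2027, 0.0648]
orientation: [-180.0, 0.0, -4.0]
force: [-0.5, 0.3, -2.7]
opening: 0.0217
```

```bash
python3 - <<'E'
from h import *
for n in("scene",):
    c=cam(n)
    u,v=proj(c,[[.6245,-.24,.03]])[0].astype(int);u=max(u-80,0);v=max(v-60,0)
    cv2.imwrite(f"pics/{n}_i.png",cv2.resize(c["img"][v:v+120,u:u+160,::-1],None,fx=4,fy=4))
E
```

```text
(no output)
```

View pics/scene_i.png

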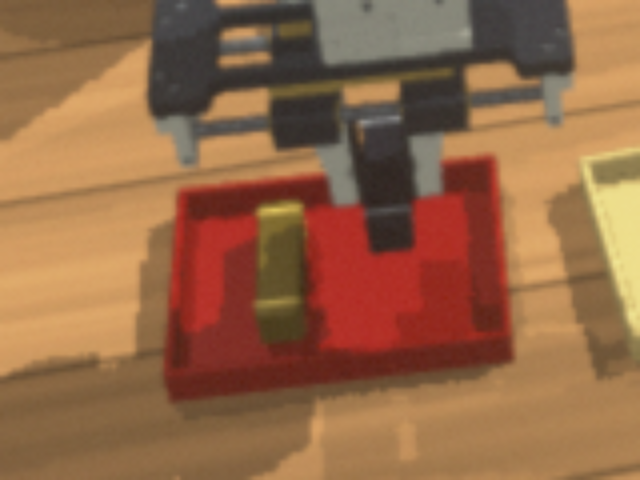

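jog_arm(
  commands=[
    {"x": 0,"y": 0,"z": 1,"roll": 0},
    {"x": 0,"y": 0,"z": 1.5,"roll": 0},
    {"x": 0,"y": 0,"z": 1.3,"roll": 0},
    {"x": 0,"y": 0,"z": 0.8,"roll": 0},
    {"x": 0,"y": 0,"z": 0.4,"roll": 0},
    {"x": 0,"y": 0,"z": 0.2,"roll": 0},
    {"x": 0,"y": 0,"z": 0.1,"roll": 0},
    {"x": 0,"y": 0,"z": 0,"roll": 0},
    {"x": 0,"y": 0,"z": 0,"roll": 0},
  ],
)

```text
clock: 33.2
tool_pos: [0.6282, -0.2033, 0.0121]
orientation: [180.0, -0.0, -4.0]
force: [0.3, -0.9, -2.7]
opening: 0.022
```

jog_arm(
  commands=[
    {"x": 0,"y": 0,"z": 0.15,"roll": 0},
    {"x": 0,"y": 0,"z": 0.03,"roll": 0},
    {"x": 0,"y": 0,"z": 0,"roll": 0},
    {"x": 0,"y": 0,"z": 0,"roll": 0},
  ],
)

```text
clock: 33.6
tool_pos: [0.6279, -0.2033, 0.0098]
orientation: [180.0, -0.0, -4.0]
force: [-1.2, -0.3, -2.8]
opening: 0.0218
```

jog_arm(
  commands=[
    {"x": 0,"y": 0,"z": 0.05,"roll": 0},
    {"x": 0,"y": 0,"z": 0,"roll": 0},
    {"x": 0,"y": 0,"z": 0,"roll": 0},
  ],
)

```text
clock: 33.9
tool_pos: [0.628, -0.2033, 0.0097]
orientation: [180.0, -0.0, -4.0]
force: [-1.5, 1.4, 3.1]
opening: 0.0217
```

jog_arm(
  commands=[
    {"x": 0,"y": 0,"z": 0,"roll": 0},
    {"x": 0,"y": 0,"z": 0,"roll": 0},
    {"x": 0,"y": 0,"z": 0,"roll": 0},
    {"x": 0,"y": 0,"z": 0,"roll": 0},
  ],
  gripper=3.6,
)

```text
clock: 34.3
tool_pos: [0.628, -0.2033, 0.0092]
orientation: [180.0, -0.0, -4.0]
force: [0.9, 0.8, -0.4]
opening: 0.0358
```

jog_arm(
  commands=[
    {"x": 0,"y": 0,"z": -1,"roll": 0},
    {"x": 0,"y": 0,"z": -2,"roll": 0},
    {"x": 0,"y": 0,"z": -3,"roll": 0},
    {"x": 0,"y": 0,"z": -4,"roll": 0},
    {"x": 0,"y": 0,"z": -4,"roll": 0},
    {"x": 0,"y": 0,"z": -3,"roll": 0},
    {"x": 0,"y": 0,"z": -2,"roll": 0},
    {"x": 0,"y": 0,"z": 0,"roll": 0},
    {"x": 0,"y": 0,"z": 0,"roll": 0},
  ],
)

```text
clock: 35.2
tool_pos: [0.6279, -0.2032, 0.2002]
orientation: [-180.0, -0.1, -4.0]
force: [0.0, 0.2, -0.9]
opening: 0.036
```

jog_arm(
  commands=[
    {"x": -1.2,"y": -1.6,"z": 0,"roll": 0},
    {"x": -2.2,"y": -3,"z": 0,"roll": 0},
    {"x": -2.4,"y": -3.3,"z": 0,"roll": 0},
    {"x": -2.4,"y": -3.3,"z": 0,"roll": 0},
    {"x": -2.4,"y": -3.3,"z": 0,"roll": 0},
    {"x": -2.4,"y": -3.3,"z": 0,"roll": 0},
    {"x": -2.4,"y": -3.3,"z": 0,"roll": 0},
    {"x": -2.4,"y": -3.2,"z": 0,"roll": 0},
    {"x": -1.4,"y": -2,"z": 0,"roll": 0},
    {"x": -1.04,"y": -1.22,"z": 0,"roll": 0},
    {"x": 0,"y": 0,"z": 0,"roll": 0},
    {"x": 0,"y": 0,"z": 0,"roll": 0.08},
  ],
)

```text
clock: 36.4
tool_pos: [0.4448, 0.0853, 0.1987]
orientation: [180.0, 0.0, -8.5]
force: [0.7, -0.2, 0.5]
opening: 0.0362
```

jog_arm(
  commands=[
    {"x": 0,"y": 0,"z": 0,"roll": 0.13},
    {"x": 0,"y": 0,"z": 0,"roll": 0.14},
    {"x": 0,"y": 0,"z": 0,"roll": 0.14},
    {"x": 0,"y": 0,"z": 0,"roll": 0.14},
    {"x": 0,"y": 0,"z": 0,"roll": 0.13},
    {"x": 0,"y": 0,"z": 0,"roll": 0.1},
    {"x": 0,"y": 0,"z": 0,"roll": 0.06},
    {"x": 0,"y": 0,"z": 0,"roll": 0},
    {"x": 0,"y": 0,"z": 0,"roll": 0},
  ],
)

```text
clock: 37.3
tool_pos: [0.4452, 0.0848, 0.1988]
orientation: [179.9, -0.0, -56.6]
force: [-0.4, 0.5, -0.7]
opening: 0.036
```

```bash
python3 m2.py j spoon,.4437,.088 pale_tray,.643,-.014
```

```text
spoon ['scene', 'side', 'wrist'] [4.453000e-01 8.650000e-02 3.029449e+02 7.927000e-01]
spoon ['scene'] [4.436000e-01 8.770000e-02 3.055939e+02 7.404000e-01]
spoon ['side'] [4.442000e-01 8.740000e-02 3.014408e+02 7.591000e-01]
spoon ['wrist'] [4.451000e-01 8.670000e-02 3.029757e+02 8.950000e-01]
pale_tray ['scene', 'side', 'wrist'] [ 0.6442 -0.0161  2.1486  0.9526]
pale_tray ['scene'] [ 0.6428 -0.0149  2.2121  0.9521]
pale_tray ['side'] [ 0.6427 -0.014   2.5438  0.952 ]
pale_tray ['wrist'] [ 0.6459 -0.0167  2.8641  0.9812]
```

View pics/wrist_j.png

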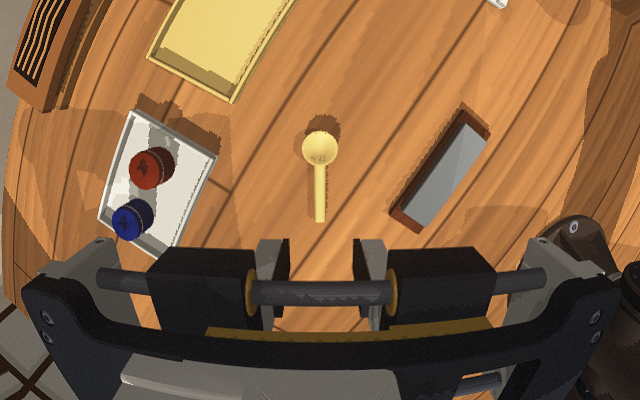

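jog_arm(
  commands=[
    {"x": 0.05,"y": -0.08,"z": 1.5,"roll": 0.005},
    {"x": 0,"y": 0,"z": 3,"roll": 0},
    {"x": 0,"y": 0,"z": 3.5,"roll": 0},
    {"x": 0,"y": 0,"z": 3.5,"roll": 0},
    {"x": 0,"y": 0,"z": 3,"roll": 0},
    {"x": 0,"y": 0,"z": 2.3,"roll": 0},
    {"x": 0,"y": 0,"z": 1.5,"roll": 0},
    {"x": 0,"y": 0,"z": 0.8,"roll": 0},
    {"x": 0,"y": 0,"z": 0.4,"roll": 0},
    {"x": 0,"y": 0,"z": 0,"roll": 0},
    {"x": 0,"y": 0,"z": 0,"roll": 0},
  ],
  gripper=4.2,
)

```text
clock: 38.85
tool_pos: [0.4467, 0.0857, 0.0049]
orientation: [-179.9, -0.0, -57.0]
force: [0.5, 0.6, -0.5]
opening: 0.0418
```

jog_arm(
  commands=[
    {"x": 0,"y": 0,"z": 0,"roll": 0},
    {"x": 0,"y": 0,"z": 0,"roll": 0},
    {"x": 0,"y": 0,"z": 0,"roll": 0},
    {"x": 0,"y": 0,"z": 0,"roll": 0},
    {"x": 0,"y": 0,"z": 0,"roll": 0},
    {"x": 0,"y": 0,"z": 0,"roll": 0},
    {"x": 0,"y": 0,"z": 0,"roll": 0},
    {"x": 0,"y": 0,"z": 0,"roll": 0},
  ],
  gripper=0.8,
)

```text
clock: 39.65
tool_pos: [0.4462, 0.0854, 0.0044]
orientation: [-180.0, -0.0, -57.0]
force: [-1.0, 0.5, 6.3]
opening: 0.0136
```

jog_arm(
  commands=[
    {"x": 0,"y": 0,"z": -0.5,"roll": 0},
    {"x": 0,"y": 0,"z": -1.5,"roll": 0},
    {"x": 0,"y": 0,"z": -2,"roll": 0.08},
    {"x": 0,"y": 0,"z": -2,"roll": 0.12},
    {"x": 0,"y": 0,"z": 0,"roll": 0.13},
    {"x": 0,"y": 0,"z": 0,"roll": 0.12},
    {"x": 0,"y": 0,"z": 0,"roll": 0.091},
    {"x": 0.8,"y": -1.4,"z": 0,"roll": 0},
    {"x": 1.5,"y": -2.7,"z": 0,"roll": 0},
    {"x": 1.9,"y": -3.4,"z": 0,"roll": 0},
    {"x": 1.9,"y": -3.4,"z": 0,"roll": 0},
    {"x": 1.9,"y": -3.4,"z": 0,"roll": 0},
  ],
)

```text
clock: 40.85
tool_pos: [0.593, 0.0096, 0.0643]
orientation: [180.0, 0.0, -88.0]
force: [0.8, 1.4, 0.6]
opening: 0.0134
```

jog_arm(
  commands=[
    {"x": 1.7,"y": -2.9,"z": 0,"roll": 0},
    {"x": 1.37,"y": -2.21,"z": 0,"roll": 0},
    {"x": 0,"y": 0,"z": 0,"roll": 0},
    {"x": 0,"y": 0,"z": 0,"roll": 0},
    {"x": 0,"y": 0,"z": 0,"roll": 0},
  ],
)

```text
clock: 41.35
tool_pos: [0.6431, -0.0182, 0.0641]
orientation: [179.9, 0.0, -88.0]
force: [0.1, -0.1, -0.3]
opening: 0.0136
```

```bash
python3 - <<'E'
from h import *
for n in("scene","side"):
    c=cam(n)
    u,v=proj(c,[[.644,-.015,.03]])[0].astype(int);u=max(u-80,0);v=max(v-60,0)
    cv2.imwrite(f"pics/{n}_k.png",cv2.resize(c["img"][v:v+120,u:u+160,::-1],None,fx=4,fy=4))
E
```

```text
(no output)
```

View pics/scene_k.png

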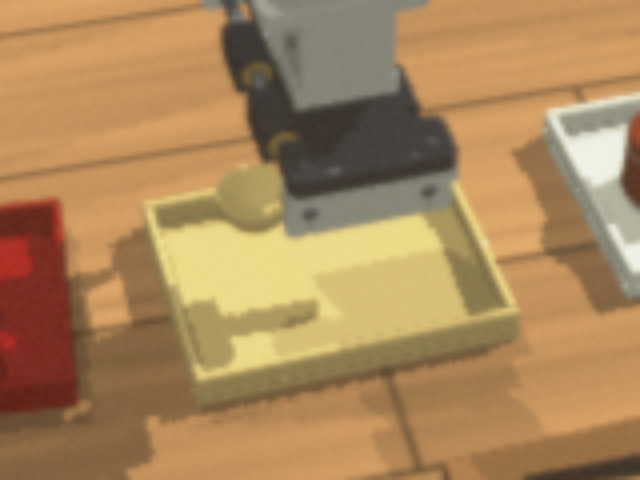

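View pics/side_k.png

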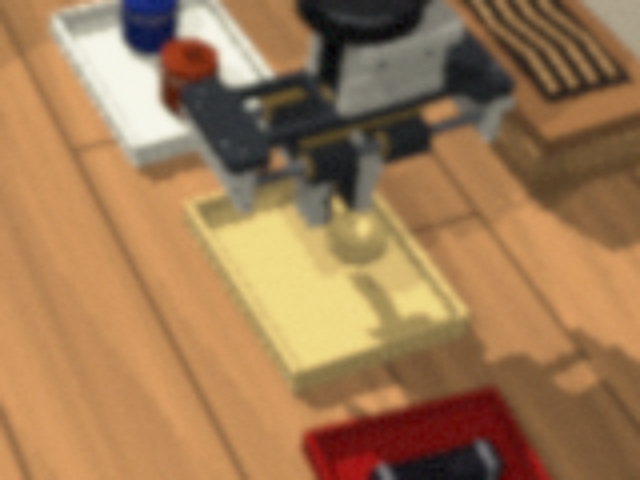

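```bash
python3 - <<'E'
from h import *
c=cam("scene")
for p in[(366,292),(470,274)]: print([np.round(ray(c,p,z),3) for z in(.03,.06)])
c=cam("side")
for p in[(388,112),(432,160),(426,167)]: print([np.round(ray(c,p,z),3) for z in(0,.03,.06)])
E
```

```text
[array([0.796, 0.008, 0.03 ]), array([0.818, 0.   , 0.06 ])]
[array([0.8  , 0.216, 0.03 ]), array([0.822, 0.2  , 0.06 ])]
[array([0.863, 0.282, 0.   ]), array([0.84 , 0.246, 0.03 ]), array([0.817, 0.21 , 0.06 ])]
[array([0.875, 0.025, 0.   ]), array([ 0.852, -0.001,  0.03 ]), array([ 0.828, -0.027,  0.06 ])]
[array([0.843, 0.005, 0.   ]), array([ 0.821, -0.02 ,  0.03 ]), array([ 0.799, -0.046,  0.06 ])]
```

Box is at x > 0.79, clear. Lower the spoon.

jog_arm(
  commands=[
    {"x": 0,"y": 0,"z": 1,"roll": 0},
    {"x": 0,"y": 0,"z": 1.5,"roll": 0},
    {"x": 0,"y": 0,"z": 1.3,"roll": 0},
    {"x": 0,"y": 0,"z": 0.8,"roll": 0},
    {"x": 0,"y": 0,"z": 0.4,"roll": 0},
    {"x": 0,"y": 0,"z": 0.2,"roll": 0},
    {"x": 0,"y": 0,"z": 0,"roll": 0},
    {"x": 0,"y": 0,"z": 0,"roll": 0},
  ],
)

```text
clock: 42.35
tool_pos: [0.6444, -0.0184, 0.0127]
orientation: [-180.0, 0.0, -88.0]
force: [-0.3, 0.4, -0.5]
opening: 0.0132
```

jog_arm(
  commands=[
    {"x": 0,"y": 0,"z": 0.15,"roll": 0},
    {"x": 0,"y": 0,"z": 0,"roll": 0},
    {"x": 0,"y": 0,"z": 0,"roll": 0},
  ],
)

```text
clock: 42.65
tool_pos: [0.6441, -0.0185, 0.011]
orientation: [-180.0, 0.0, -88.0]
force: [-0.6, -0.4, 0.1]
opening: 0.0137
```

jog_arm(
  commands=[
    {"x": 0,"y": 0,"z": 0.06,"roll": 0},
    {"x": 0,"y": 0,"z": 0.02,"roll": 0},
    {"x": 0,"y": 0,"z": 0,"roll": 0},
  ],
)

```text
clock: 42.95
tool_pos: [0.644, -0.0184, 0.0099]
orientation: [180.0, -0.0, -88.0]
force: [-0.1, 0.2, -0.3]
opening: 0.0139
```

jog_arm(
  commands=[
    {"x": 0,"y": 0,"z": 0.05,"roll": 0},
    {"x": 0,"y": 0,"z": 0,"roll": 0},
    {"x": 0,"y": 0,"z": 0,"roll": 0},
  ],
)

```text
clock: 43.25
tool_pos: [0.6441, -0.0184, 0.0095]
orientation: [-180.0, 0.0, -88.0]
force: [-0.2, 1.5, 0.8]
opening: 0.0134
```

jog_arm(
  commands=[
    {"x": 0,"y": 0,"z": 0.03,"roll": 0},
    {"x": 0,"y": 0,"z": 0,"roll": 0},
    {"x": 0,"y": 0,"z": 0,"roll": 0},
  ],
)

```text
clock: 43.55
tool_pos: [0.6441, -0.0185, 0.0095]
orientation: [-180.0, -0.0, -88.0]
force: [-1.6, 0.8, 6.4]
opening: 0.0135
```

jog_arm(
  commands=[
    {"x": 0,"y": 0,"z": 0,"roll": 0},
    {"x": 0,"y": 0,"z": 0,"roll": 0},
    {"x": 0,"y": 0,"z": 0,"roll": 0},
    {"x": 0,"y": 0,"z": 0,"roll": 0},
    {"x": 0,"y": 0,"z": 0,"roll": 0},
  ],
  gripper=3.4,
)

```text
clock: 44.05
tool_pos: [0.644, -0.0185, 0.009]
orientation: [180.0, -0.0, -88.0]
force: [-0.7, 0.1, -0.2]
opening: 0.0341
```

jog_arm(
  commands=[
    {"x": 0,"y": 0,"z": -1,"roll": 0},
    {"x": 0,"y": 0,"z": -2,"roll": 0},
    {"x": 0,"y": 0,"z": -3,"roll": 0},
    {"x": 0,"y": 0,"z": -4,"roll": 0},
    {"x": 0,"y": 0,"z": -4,"roll": 0},
    {"x": 0,"y": 0,"z": -4,"roll": 0},
    {"x": 0,"y": 0,"z": -4,"roll": 0},
    {"x": -1,"y": 3,"z": -2,"roll": 0},
    {"x": -1,"y": 4,"z": 0,"roll": 0},
    {"x": -1,"y": 4,"z": 0,"roll": 0},
    {"x": 0,"y": 3,"z": 0,"roll": 0},
    {"x": 0,"y": 0,"z": 0,"roll": 0},
  ],
)

```text
clock: 45.25
tool_pos: [0.4999, 0.0064, 0.2509]
orientation: [-179.9, 0.1, -87.9]
force: [1.2, 0.4, 0.8]
opening: 0.034
```

```bash
python3 m2.py z brush_rest,.413,-.234; python3 - <<'E'
from h import *
# fit in-tray with z=.005
cs=[cam("scene"),cam("side"),cam("wrist")]
for n,x,y in(("rust_jar",.6245,.1805),("indigo_jar",.6235,.2615),("bronze_weight",.624,-.2633),("iron_weight",.628,-.2033),("spoon",.644,-.0155)):
    obs=[]
    for c in cs:
        px=proj(c,[[x,y,.02]])[0]
        ds=[d for d in masks(c,n,.2) if np.hypot(*(d["position"]*np.array([W,H])-px))<25 and d["mask"].sum()<2500]
        if ds: obs.append((c,ds[0]["mask"].astype(float)))
    if obs: print(n,[o[0]["name"] for o in obs],np.round(fit(n,obs,z=.005,x0=(x,y)),4))
print(ctrl.get_obs()["clock"])
i=cs[0]["img"][150:300,170:500,::-1]; cv2.imwrite("pics/end.png",cv2.resize(i,None,fx=2.4,fy=2.4))
E
```

```text
brush_rest ['scene', 'side'] [ 0.4115 -0.2342  6.0548  0.6837]
brush_rest ['scene'] [ 0.4101 -0.2346  5.995   0.7337]
brush_rest ['side'] [ 0.4162 -0.2334 22.2037  0.6534]
rust_jar ['scene', 'side'] [0.6232 0.1816 1.1096 0.8922]
indigo_jar ['scene', 'side'] [0.6219 0.2614 4.0515 0.744 ]
bronze_weight ['scene', 'side'] [  0.6231  -0.2628 178.3753   0.8093]
iron_weight ['scene', 'side', 'wrist'] [ 6.268000e-01 -2.045000e-01  3.565474e+02  8.090000e-01]
spoon ['scene', 'side', 'wrist'] [ 6.434000e-01 -1.650000e-02  2.716652e+02  7.336000e-01]
46.45
```

View pics/end.png

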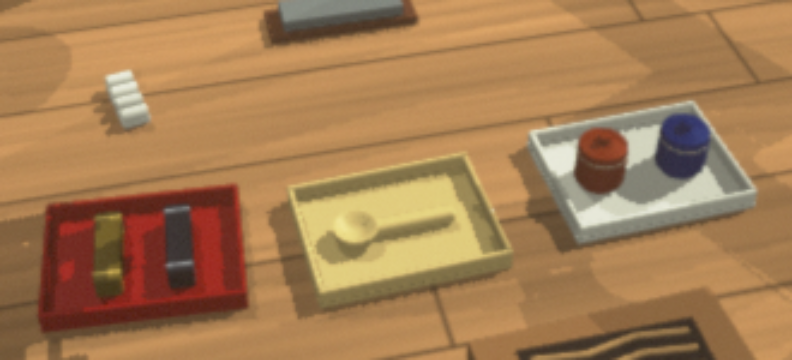

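View pics/side_z.png

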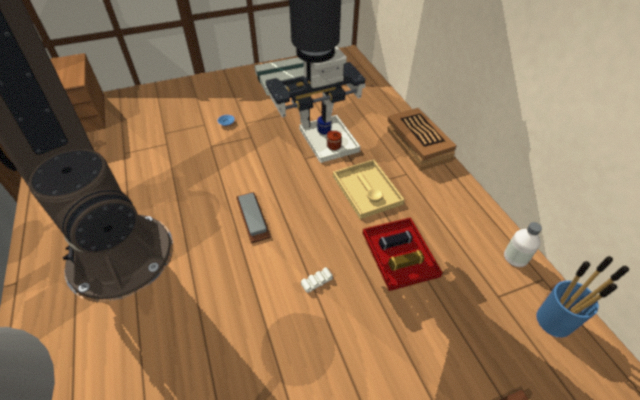

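All five pieces lie in their trays, the brush rest hasn't moved, and the arm is clear.

```bash
python3 -c "
from plant import ctrl
o=ctrl.get_obs();print(o['tool_pos'],abs(o['qvel']).max());print(ctrl.close_job())"
```

```text
[0.5030423  0.00663201 0.2492016 ] 0.08082062130863445
the job is handed in; nothing more can be done
None
```

I put all five pieces in their trays in the order you listed and handed the job in at about 46 s of the 120 s allowed. I lowered each piece until the wrist force showed it touching the tray floor (about 3–6 N), then released it.

Final checks:
- **Pictures:** the last pictures show both jars upright in the white tray and both weights flat and apart in the red one. The spoon lies flat in the pale tray.
- **Positions:** the fitted positions agree with where I released each piece to about 2 mm.
- **Brush rest:** its fitted position matches the first measurement to about 1.5 mm, so it did not move. Its angle disagrees between cameras (6° from the scene camera, 22° from the side one). That was also so at the start (5° and 19°), so I took it as a fit error on its ridged shape.
- **Indigo jar:** its final outline fit was weaker (0.74 overlap) because the gripper partly hid it in the side view. The scene picture shows it standing upright.
- **Bronze weight:** its last fitted angle was about 2° off the angle I set it at, which I put down to fit noise.

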